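# Take a wear reading with the gauge rod

### The job

Take a wear reading on the green drive unit: slide the red dust cover at the mouth of its slanting guide tube fully open and leave it open, then take the gauge rod from its rest, push it down the guide tube until its brass collar stops on the mouth, and draw it out again. Finish holding the rod by its blue handle, still and level with the yellow stripe up, its tip over the white reading plate and about 10 cm above it, touching nothing else. The program finishes while still holding it so: never put the rod down or let go; leave the other things on the bench alone.

Things in the scene. Friction and masses are not known exactly. Their poses are not given: they have to be found in the camera images.
- drive_unit: green gearbox (72 x 84 mm, 95 mm high) on a dark steel base 125 (x) x 190 (y) x 12 mm, fixed to the bench, with a small grey motor lying on its -y side. Origin on the bench; the gearbox is centred at x -16, y 0 mm; x, y horizontal, z up. The guide tube rises out of the gearbox top towards +x of the unit (roughly away from the robot); its mouth centre is at x 50, y 0, z 125 mm of this frame.
- guide_tube: round steel guide tube fixed to the drive unit. Origin at the centre of its mouth rim. z points straight out of the tube along its axis, 40 degrees above the horizontal; y is horizontal and equals the y of drive_unit; x points away and steeply down. Mouth rim 38 mm outside; the bore is a funnel 30 mm wide at the rim that narrows over 16 mm to 16 mm, closed 81 mm below the rim, 6 mm deeper than the rod reaches when its collar is on the rim.
- dust_slide (a joint): red dust cover that closes the mouth of the guide tube: a plate 40 x 40 x 5 mm just outside the rim (2 to 7 mm along the tube's z). It slides sideways along +y of guide_tube; value in m, 0 = mouth covered, 0.050 = fully open at its stop. Stiff (about 2.5 N) and stays where it is left.
- slide_tab (a point): point to pinch on the tab of the red dust cover: the tab is 14 mm thick along y of guide_tube, 10 mm along its z, and stands 32 mm beyond the plate's upper edge along -x of guide_tube (up, leaning 40 degrees from vertical towards -x of drive_unit); this point lies 11 mm below the tab's end. Moves with the cover; axes as guide_tube.
- rod_rest: light wooden base 200 x 60 x 8 mm, fixed, with two black U-shaped posts (12 mm thick, at x -85 and x +46 mm, tops 75 mm high) that carry the gauge rod level, its axis 65 mm above the bench. Origin on the bench under the middle of the rod's handle; x along the rod towards its tail, z up.
- rod_handle (a point): centre of the gauge rod's blue handle, which is 60 mm long (x), 14 mm wide (y), 22 mm high (z), with a yellow stripe on its +z face. Axes of the rod: x along the rod from tip to tail, z up while it lies in the rest. The whole rod weighs about 0.12 kg, is loose and lifts straight up out of the rest. Behind the handle a square tail, 10 mm, ends at x +58.
- rod_collar (a point): centre of the tip-side face of the rod's brass collar (40 mm diameter, 6 mm thick), 50 mm from the handle centre towards the tip (x -50). Axes as rod_handle. With the rod fully in, this point lies at the centre of the tube's mouth.
- rod_tip (a point): tip of the gauge rod, 125 mm from the handle centre (x -125) and 75 mm beyond the collar face; the rod is 8 mm in diameter there, with black rings. Axes as rod_handle.
- gauge_rod: the gauge rod as a whole; origin and axes as rod_handle.
- reading_plate: level white plate with dark edge, 110 (x) x 140 (y) mm, fixed on four thin legs, its top 42 mm above the bench. Origin on the bench under its centre. Keep the gripper clear of the tall furniture: a drawer cabinet 0.32 m high (front face at x = 0.62 m, y from -0.25 to 0.18 m) and instruments to the left (y above 0.33 m).
- solder_spool: white reel of solder, 55 mm diameter, 40 mm high; leave alone. Origin at its underside.
- spare_motor: small grey motor lying on the bench, 79 x 38 x 38 mm; leave alone. Origin at its underside.
- tape_roll: roll of tape lying flat, 98 mm diameter, 18 mm high; leave alone. Origin at its underside.
- screwdriver: screwdriver with red handle, 197 mm long, lying on the bench; leave alone. Origin at its underside.
- calliper: grey calliper lying on the bench, 227 mm long; leave alone. Origin at its underside.
- side_cutters: side cutters with blue handles, 129 mm long, lying on the bench; leave alone. Origin at their underside.

How it is judged:
By the outcome, as a careful person would: the job done as asked, in the order asked, and still so for the second after the job is handed in, while the arm keeps its last pose, push and grip.
It also fails if it takes over 72 s, if anything falls off the work surface, if the arm or the gripper's body presses on something with over 40 N, if the wrist force passes 120 N, or if a joint passes its speed limit or range.

### The arm

A 7-joint arm with a two-finger parallel gripper is mounted at the origin on a cart in front of the work surface, level with it; the furniture and walls round the work are solid. World frame = base frame: x ahead of the robot, y to its left, z up, the work surface at z = 0. Lengths are in m, angles in rad, forces in N, time in s.
With the tool pointing down it reaches from about 0.425 to 0.875 m from the base axis. Payload 4.7 kg.
Tool frame: the origin (TCP) lies midway between the tips of the shut fingers; the grasp point (between the pads) lies 19 mm behind it; z points along the fingers, x is the direction in which the jaws open and shut, and the axes are right-handed (so a half turn about z gives the same grasp; the last joint's range is limited). The gripper opens to 87 mm and grips with 3 to 60 N. Pads are 19 mm wide; open, the fingers measure 117 mm over their backs; the gripper's body (75 mm by 190 mm) begins 51 mm behind the grasp point.
Start: joints at [-1.26, 0.321, -0.07, 1.45, 0.023, 1.371, -0.057], TCP at [0.19, 0.622, 0.223] pointing down, gripper open.
Joint ranges: [-2.86, 2.86], [-0.3, 2.09], [-1.38, 1.24], [0.06, 2.45], [-1.56, 4.7], [0.09, 2.05], [-2.69, 2.69]. Speed limits (rad/s): [2.57, 2.57, 3.14, 3.14, 3.14, 3.14, 3.14].

### API

Orientations are given as a rotation vector (axis times angle).
In Python, from bench import get_state, eyes, ticket gives the robot as it stands.
- The arm moves only by the tool carry_out, never from a script. Its argument "motion" is a list of rows, each a list of 2 entries, a list of its own where there are three numbers: the shift along the world's x, y, z in m, then the turn about the world's z in rad. A call has 1 to 20 rows; each row is the pose to reach, as a shift and turn from the pose commanded when the call began; what a row does not reach only later rows make up. A row lasts 1/10 s, in which the tool goes at most 50 mm and 8.59 degrees, less where a joint would pass 70% of its speed; a pose out of reach is approached as far as the arm can. A call with a gripper value outside its range is refused whole. "grip" is the gripper command: -1 is fully open, 1 is shut, values between are in proportion, set as the call begins (left out, the last holds). The fingers move at their own pace and stop on an object; "squeeze" is the grip in N (left out, the last holds). Time passes only in rows, so rows that repeat a pose let the fingers close. It gives the time, the measured TCP pose, the force and the opening at its end, in the units of the state.
- get_state(): the state, without advancing time (a new reading comes with each control period).
- eyes.get_image(name): name is "side" or "top"; returns a dict with "pixels" (480x640x3 uint8, blue, green, red), "mtx" (3x3 intrinsics, pixels), "extrinsics" (4x4, takes a point from camera to world coordinates). Camera axes: x right, y down, z forward; pixel columns grow to the right and rows downward; lengths in m; the calibration is good to about 2 mm. A picture is of the moment at which its call begins. There is no depth.
- ticket.close_job(): hands the job in, once; it reports no verdict.
The state is a dict: "time": time; "joint_positions": joint angles; "qd": joint speeds; "joint_torque": joint torques, N m; "position": TCP position; "tool_rot": TCP orientation; "ft_force": force on the tool from outside, world axes, zero at the start; "torque": the same for the moment, N m; "grip_width": opening from 0.0 (shut) to 1.0 (fully open).
Only numpy, scipy, OpenCV 4.12 (cv2) and the standard library are available. Lean on these libraries where they do the work, as an engineer would, in place of code of your own. Each camera call takes 0.05 s, during which the arm holds its last target. There are 200 camera calls.

## Working session

There is one attempt and no reset: what is moved stays moved. The work goes in short steps, Python scripts to look and compute and a tool call to move; the robot and the scene stay as the last step left them, time stands still between calls to the robot, and variables do not carry over. Pictures are saved under pics/ and viewed, about 8 in all and at most 12, crops included, and the job is handed in when it is done.

Besides the shell and the picture viewer there is one more tool, called after ">>>" by a JSON object that holds its "name" and its "arguments", one argument or row to a line. carry_out: Moves the arm, as the interface text tells. Its arguments: {"type":"object","properties":{"motion":{"type":"array","items":{"type":"array"}},"grip":{"type":"number"},"squeeze":{"type":"number"}},"required":["motion"]}

```bash
ls; mkdir -p pics
python3 - <<'E'
from bench import get_state, eyes
import cv2,numpy as np
for n in("top","side"):
    d=eyes.get_image(n); cv2.imwrite(f"pics/{n}0.png",d["pixels"]); np.savez(f"{n}0.npz",**d)
    print(n,d["mtx"].tolist(),np.round(d["extrinsics"],4).tolist())
s=get_state();print({k:np.round(v,4) for k,v in s.items()})
E
```

```text
pics
top [[453.90478122997206, 0.0, 315.0103460956322], [0.0, 453.90478122997206, 242.54964241932032], [0.0, 0.0, 1.0]] [[0.0094, -0.9822, 0.1876, 0.2516], [-0.9999, -0.0073, 0.012, -0.0357], [-0.0104, -0.1877, -0.9822, 1.3861], [0.0, 0.0, 0.0, 1.0]]
side [[471.6463525137972, 0.0, 321.3681320759065], [0.0, 471.6463525137972, 242.86065913244937], [0.0, 0.0, 1.0]] [[0.991, -0.0732, 0.1125, 0.3271], [-0.1327, -0.659, 0.7404, -1.1438], [0.0199, -0.7486, -0.6627, 1.1213], [0.0, 0.0, 0.0, 1.0]]
{'time': np.float64(0.1), 'joint_positions': array([-1.2599,  0.3217, -0.0701,  1.4516,  0.0226,  1.3708, -0.0569]), 'qd': array([ 0.0009, -0.0029, -0.0008, -0.0021,  0.0006, -0.0012, -0.0003]), 'joint_torque': array([ 5.00000e-04, -4.92571e+01, -4.05400e-01, -3.13398e+01,
       -6.42000e-02,  3.95000e-02,  1.00000e-04]), 'position': array([0.19  , 0.6211, 0.2216]), 'tool_rot': array([ 2.5246e+00,  1.8679e+00, -2.1000e-03]), 'ft_force': array([0.0106, 0.6217, 0.1843]), 'torque': array([ 0.0137,  0.0369, -0.0042]), 'grip_width': np.float64(0.9988)}
```

View pics/top0.png

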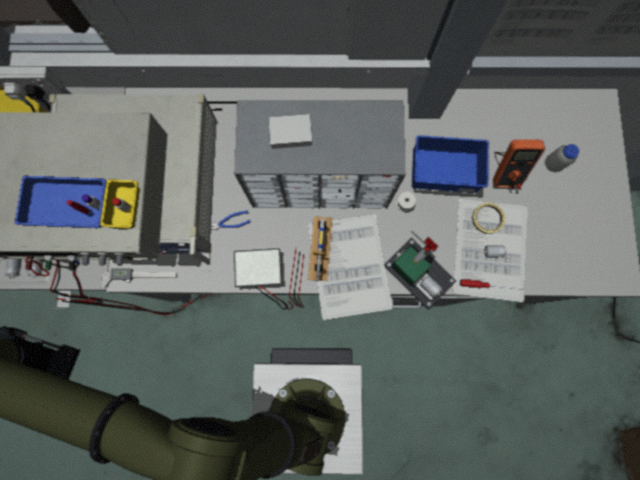

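View pics/side0.png

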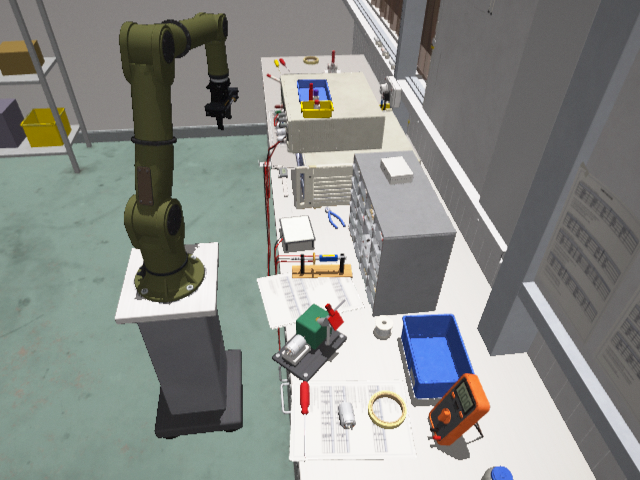

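Run:
```python
import cv2,numpy as np
t=cv2.imread("pics/top0.png");s=cv2.imread("pics/side0.png")
a=cv2.resize(t[205:315,225:465],None,fx=3.3,fy=3.3,interpolation=cv2.INTER_CUBIC)[:,:792]
b=cv2.resize(s[210:380,255:405],None,fx=2.6,fy=2.6,interpolation=cv2.INTER_CUBIC)
cv2.imwrite("pics/c1.png",a)
b=cv2.resize(s[240:380,265:405],None,fx=4.2,fy=4.2,interpolation=cv2.INTER_CUBIC);cv2.imwrite("pics/c2.png",b)
```

```text
(no output)
```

View pics/c1.png

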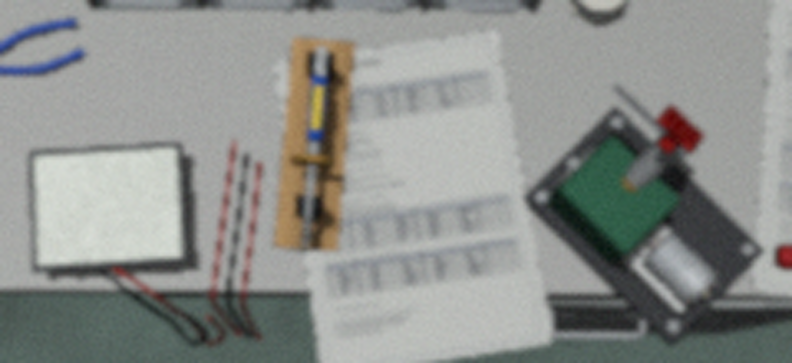

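View pics/c2.png

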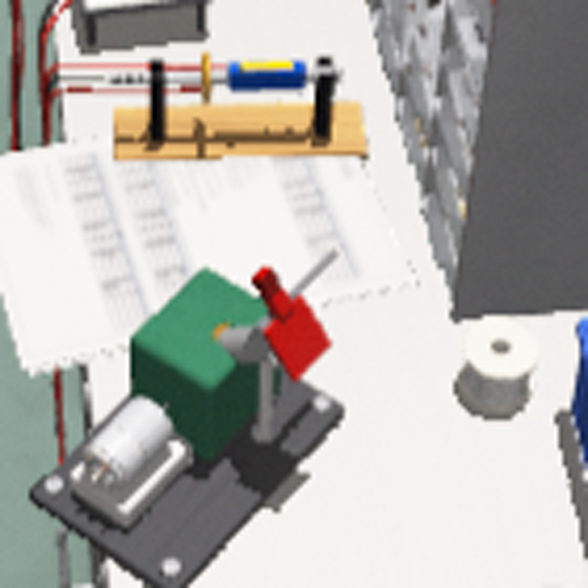

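```bash
cat > h.py <<'E'
import cv2,numpy as np
class V:
    def __init__(s,f):
        d=np.load(f);s.im=d["pixels"];s.K=d["mtx"];s.E=d["extrinsics"];s.hsv=cv2.cvtColor(s.im,cv2.COLOR_BGR2HSV)
    def dirs(s,p):
        p=np.atleast_2d(p).astype(float);r=np.c_[(p-s.K[:2,2])/s.K[0,0],np.ones(len(p))]@s.E[:3,:3].T
        return r/np.linalg.norm(r,axis=1)[:,None]
    def plane(s,p,z):
        r=s.dirs(p);o=s.E[:3,3];return o+r*((z-o[2])/r[:,2])[:,None]
    def proj(s,X):
        c=(np.atleast_2d(X)-s.E[:3,3])@s.E[:3,:3];return c[:,:2]/c[:,2:]*s.K[0,0]+s.K[:2,2]
    def mask(s,lo,hi,box):
        m=cv2.inRange(s.hsv,lo,hi);u0,v0,u1,v1=box;z=np.zeros_like(m);z[v0:v1,u0:u1]=m[v0:v1,u0:u1];return z
def pts(m):
    v,u=np.nonzero(m);return np.c_[u,v]
def tri(a,pa,b,pb):
    ra,rb=a.dirs(pa)[0],b.dirs(pb)[0];oa,ob=a.E[:3,3],b.E[:3,3]
    t=np.linalg.lstsq(np.c_[ra,-rb],ob-oa,rcond=None)[0]
    A,B=oa+ra*t[0],ob+rb*t[1];return (A+B)/2,np.linalg.norm(A-B)
E
python3 - <<'E'
from h import *
T,S=V("top0.npz"),V("side0.npz"); np.set_printoptions(precision=4,suppress=True)
bt,bs=(300,205,345,290),(265,240,360,285)
for nm,lo,hi in(("blue",(100,120,50),(130,255,255)),("yellow",(24,140,140),(34,255,255)),("gold",(14,110,90),(23,255,255))):
    a,b=pts(T.mask(lo,hi,bt)),pts(S.mask(lo,hi,bs))
    print(nm,len(a),len(b))
    if len(a)and len(b): print(a.mean(0),b.mean(0),tri(T,a.mean(0),S,b.mean(0)),T.plane(a.mean(0),.076 if nm=="yellow" else .068))
a=pts(T.mask((100,120,50),(130,255,255),bt))|0
y=pts(T.mask((24,140,140),(34,255,255),bt)); P=T.plane(np.r_[a,y],.072)[:,:2]
w,v=np.linalg.eigh(np.cov(P.T));print("rod center/dir",P.mean(0),v[:,1],np.degrees(np.arctan2(*v[::-1,1])), "len",np.sqrt(12*w))
# green
g=T.mask((50,80,30),(90,255,255),(380,225,460,300));q=pts(g);val=T.hsv[q[:,1],q[:,0],2]
print("green V hist",np.histogram(val,12))
top=g.copy();top[T.hsv[...,2]<np.median(val)*0.8]=0
top=cv2.morphologyEx(top,cv2.MORPH_OPEN,np.ones((3,3)))
P=T.plane(pts(top),.095)[:,:2].astype(np.float32);print("greentop",cv2.minAreaRect(P),cv2.boxPoints(cv2.minAreaRect(P)))
# red
for vv,n,box in((T,"T",(410,225,450,260)),(S,"S",(310,295,350,335))):
    m=vv.mask((0,130,60),(8,255,255),box)|vv.mask((172,130,60),(180,255,255),box);c=max(cv2.findContours(m,0,2)[0],key=cv2.contourArea)
    print(n,"red",cv2.contourArea(c),cv2.approxPolyDP(c,1.5,True)[:,0].tolist())
# plate
m=T.mask((0,0,190),(180,40,255),(228,240,290,292));c=max(cv2.findContours(m,0,2)[0],key=cv2.contourArea)
P=T.plane(c[:,0],.042)[:,:2].astype(np.float32);print("plate",cv2.minAreaRect(P))
E
```

```text
blue 15 79
[321.     237.6667] [328.3418 258.1392] (array([ 0.5195, -0.0373,  0.0617]), np.float64(6.04674807111851e-05)) [[ 0.5182 -0.0373  0.068 ]]
yellow 17 12
[320.5882 238.1176] [328.5 255. ] (array([ 0.5178, -0.036 ,  0.0741]), np.float64(0.004255949818403619)) [[ 0.5153 -0.0361  0.076 ]]
gold 486 666
[319.3045 249.4259] [320.6757 270.8003] (array([ 0.4954, -0.0323,  0.0009]), np.float64(0.001477514267127434)) [[ 0.4828 -0.0325  0.068 ]]
rod center/dir [ 0.5167 -0.0366] [-0.9985  0.055 ] 176.84746342035453 len [0.0099 0.0645]
green V hist (array([ 41,  11,  21,   4,  13,  23,  20,  33,  35, 132, 306,  56]), array([ 30.,  36.,  42.,  48.,  54.,  60.,  66.,  72.,  78.,  84.,  90.,
        96., 102.]))
greentop ((0.43998533487319946, -0.2988359332084656), (0.07789832353591919, 0.06615699827671051), 44.471893310546875) [[ 0.389  -0.3025]
 [ 0.4354 -0.3497]
 [ 0.491  -0.2952]
 [ 0.4446 -0.2479]]
T red 79.0 [[428, 238], [425, 241], [427, 244], [425, 249], [434, 249], [436, 245]]
S red 202.0 [[327, 304], [325, 306], [330, 315], [328, 320], [335, 330], [342, 320], [338, 313]]
plate ((0.43242698907852173, 0.15294122695922852), (0.09710478782653809, 0.12494507431983948), 4.306420803070068)
```

```bash
cat >> h.py <<'E'
C,Sn=np.cos(np.radians(40)),np.sin(np.radians(40))
def unit(o,yaw):  # returns function unit-> world and tube->world
    R=np.array([[np.cos(yaw),-np.sin(yaw),0],[np.sin(yaw),np.cos(yaw),0],[0,0,1]])
    G=np.array([[Sn,0,C],[0,1,0],[-C,0,Sn]])
    M=np.array([.05,0,.125]);o=np.r_[o,0]
    return (lambda p:np.atleast_2d(p)@R.T+o),(lambda p:(np.atleast_2d(p)@G.T+M)@R.T+o)
E
python3 - <<'E'
from h import *
T,S=V("top0.npz"),V("side0.npz"); np.set_printoptions(precision=4,suppress=True)
ct=np.array([[528,197],[617,105],[764,250],[674,340]])/3.3+[225,205]-.35
cs=np.array([[32,493],[343,408],[175,585]])/4.2+[265,240]-.38
A=T.plane(ct,.012)[:,:2];B=S.plane(cs,.012)[:,:2]
print(A,np.linalg.norm(A-np.roll(A,-1,0),axis=1),A.mean(0),cv2.minAreaRect(A.astype(np.float32)));print("side L(?),R,B",B)
d=(A[1]+A[2]-A[0]-A[3]);print([np.degrees(np.arctan2(*v[::-1])) for v in (A[1]-A[2],A[0]-A[3],A[1]-A[0],A[2]-A[3])])
# tubes predicted points for candidate pose overlay
yaw=np.radians(-45.5);c=np.array([.440,-.299]);o=c-(-.016)*np.array([np.cos(yaw),np.sin(yaw)]);print("origin via gearbox",o)
E
```

```text
[[ 0.448  -0.232 ]
 [ 0.5354 -0.3167]
 [ 0.4007 -0.4469]
 [ 0.3182 -0.3616]] [0.1217 0.1874 0.1187 0.1834] [ 0.4256 -0.3393] ((0.4257461428642273, -0.338082492351532), (0.18737611174583435, 0.1216319128870964), 44.04707717895508)
side L(?),R,B [[ 0.316  -0.3639]
 [ 0.5327 -0.3198]
 [ 0.4023 -0.4441]]
[np.float64(44.04707217094011), np.float64(44.96816897747115), np.float64(-44.1047588788022), np.float64(-45.97099999196602)]
origin via gearbox [ 0.4512 -0.3104]
```

```bash
cat > ov.py <<'E'
from h import *
import sys
o=np.array([float(sys.argv[1]),float(sys.argv[2])]);yaw=np.radians(float(sys.argv[3]));q=float(sys.argv[4]);tag=sys.argv[5]
U,G=unit(o,yaw)
gb=U(np.array([[-52,-42,95],[20,-42,95],[20,42,95],[-52,42,95]])/1e3)
pl=G(np.array([[-20,q-20,7],[20,q-20,7],[20,q+20,7],[-20,q+20,7]])/1e3)
tb=G(np.array([[-20,q-7,9.5],[-52,q-7,9.5],[-52,q+7,9.5],[-20,q+7,9.5]])/1e3)
ims=[]
for f,x0,y0 in(("top",385,215),("side",285,270)):
    v=V(sys.argv[6].replace("X",f));k=7;im=cv2.resize(v.im[y0:y0+85,x0:x0+57],None,fx=k,fy=k,interpolation=cv2.INTER_CUBIC)
    for X,c in((gb,(0,255,255)),(pl,(255,255,0)),(tb,(255,255,255))):
        p=(v.proj(X)-[x0,y0]+.5)*k;cv2.polylines(im,[p.round().astype(np.int32)],True,c,1)
    ims.append(im)
cv2.imwrite(f"pics/ov{tag}.png",np.hstack(ims))
print(G([[0,0,0],[-.041,q/1e3,.0045],[-.052,q/1e3,.0045]]))
E
python3 ov.py .4525 -.311 -45.2 0 1 X0.npz
```

```text
[[ 0.48773171 -0.34647854  0.125     ]
 [ 0.47159059 -0.33022433  0.15930037]
 [ 0.46660836 -0.3252072   0.16772686]]
```

View pics/ov1.png

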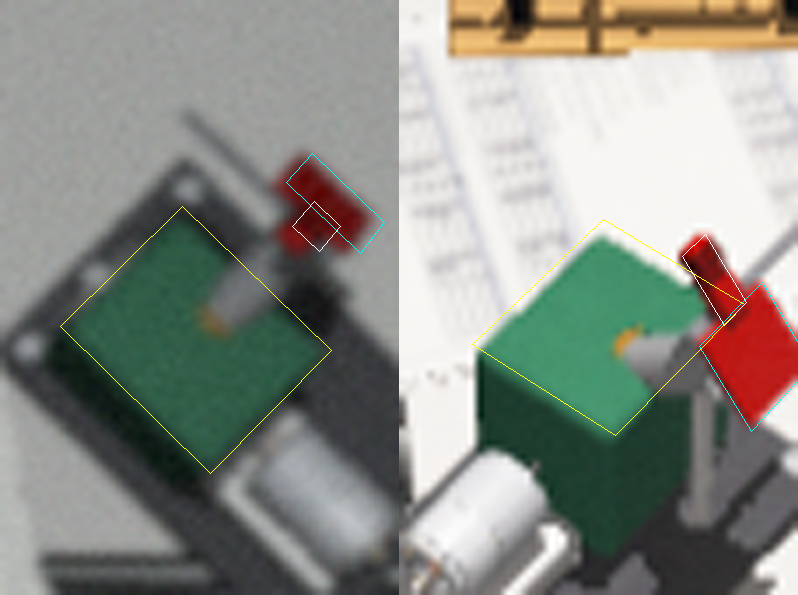

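```bash
cat > fit.py <<'E'
from h import *
def red(v,box):
    m=v.mask((0,110,50),(9,255,255),box)|v.mask((170,110,50),(180,255,255),box)
    n,l,st,ce=cv2.connectedComponentsWithStats(m);i=1+np.argmax(st[1:,4]);return (l==i).astype(np.uint8)
def pred(v,G,q,k=8):
    im=np.zeros((480*k//2,640*k//2),np.uint8)
    for b in([-20,20,-20,20,2,7],[-52,-20,-7,7,-.5,9.5]):
        X=np.array([[x,q+y,z] for x in b[:2] for y in b[2:4] for z in b[4:]])/1e3
        p=cv2.convexHull(((v.proj(G(X))+.5)*k/2).astype(np.float32)).round().astype(np.int32);cv2.fillConvexPoly(im,p,1)
    y=pts(im);return (y.mean(0)+.5)/k*2-.5,len(y)/(k/2)**2
def fit(o,yaw,q,files):
    U,G=unit(np.array(o),np.radians(yaw));J=[];r=[]
    for f,box in zip(files,((400,215,455,270),(300,285,360,345))):
        v=V(f);m=red(v,box);c=pts(m).mean(0);p,a=pred(v,G,q);X=G([[-.01,q/1e3,.0045]])
        print(f,"meas",c,m.sum(),"pred",p,a);r+=list(c-p);J+=[((v.proj(X+e)-v.proj(X))/1e-3)[0] for e in np.eye(3)*1e-3]
    J=np.vstack([np.array(J[:3]).T,np.array(J[3:]).T]);d=np.linalg.lstsq(J,np.array(r),rcond=None)
    print("shift3",d[0],"res",r-J@d[0]);d2=np.linalg.lstsq(J[:,:2],np.array(r),rcond=None)[0];print("shift xy",d2,r-J[:,:2]@d2)
E
python3 -c "
from fit import *
fit([.4525,-.311],-45.2,0,['top0.npz','side0.npz'])"
```

```text
top0.npz meas [429.77570093 244.64485981] 107 pred [430.92393711 245.31377325] 141.125
side0.npz meas [333.64285714 317.29411765] 238 pred [333.10582497 317.41719621] 280.3125
shift3 [ 0.00214369  0.00246823 -0.00268849] res [-0.00142941 -0.08366497 -0.07818861  0.01775687]
shift xy [0.00177449 0.00198396] [-0.41173647 -0.03941695 -0.00584546  0.51175849]
```

>>> {"name": "carry_out", "arguments": {
  "motion": [
    [[0.1, -0.1, 0.2], 0],
    [[0.1, -0.1, 0.2], 0],
    [[0.1, -0.1, 0.2], 0],
    [[0.1, -0.1, 0.2], 0],
    [[0.1, -0.1, 0.2], 0],
    [[0.1, -0.1, 0.2], 0],
    [[0.26, -0.37, 0.2], -0.25],
    [[0.26, -0.37, 0.2], -0.25],
    [[0.26, -0.37, 0.2], -0.25],
    [[0.26, -0.37, 0.2], -0.25],
    [[0.26, -0.37, 0.2], -0.25],
    [[0.26, -0.37, 0.2], -0.25],
    [[0.26, -0.37, 0.2], -0.25],
    [[0.33, -0.62, 0.2], -0.49],
    [[0.33, -0.62, 0.2], -0.49],
    [[0.33, -0.62, 0.2], -0.49],
    [[0.33, -0.62, 0.2], -0.49],
    [[0.33, -0.62, 0.2], -0.49],
    [[0.33, -0.62, 0.2], -0.49],
    [[0.33, -0.62, 0.2], -0.49]
  ],
  "grip": -1,
  "squeeze": 10
}}

```text
time: 2.1
position: [0.5201, 0.0001, 0.4219]
tool_rot: [-2.905, -1.194, 0.001]
ft_force: [0.1, 0.5, -0.2]
grip_width: 0.998
```

>>> {"name": "carry_out", "arguments": {
  "motion": [
    [[-0.0485, -0.326, -0.15], 0],
    [[-0.0485, -0.326, -0.15], 0],
    [[-0.0485, -0.326, -0.15], 0],
    [[-0.0485, -0.326, -0.15], 0],
    [[-0.0485, -0.326, -0.15], 0],
    [[-0.0485, -0.326, -0.15], 0],
    [[-0.0485, -0.326, -0.15], 0],
    [[-0.0485, -0.326, -0.15], 0],
    [[-0.0485, -0.326, -0.15], 0],
    [[-0.0485, -0.326, -0.18], 0],
    [[-0.0485, -0.326, -0.205], 0],
    [[-0.0485, -0.326, -0.23], 0],
    [[-0.0485, -0.326, -0.25], 0],
    [[-0.0485, -0.326, -0.265], 0],
    [[-0.0485, -0.326, -0.278], 0],
    [[-0.0485, -0.326, -0.278], 0],
    [[-0.0485, -0.326, -0.278], 0]
  ],
  "grip": 0.0
}}

```text
time: 3.8
position: [0.4723, -0.324, 0.1451]
tool_rot: [2.902, 1.201, 0.001]
ft_force: [-0.3, -0.5, 0.1]
grip_width: 0.5
```

>>> {"name": "carry_out", "arguments": {
  "motion": [
    [[0, 0, 0], 0],
    [[0, 0, 0], 0],
    [[0, 0, 0], 0],
    [[0, 0, 0], 0],
    [[0, 0, 0], 0],
    [[0, 0, 0], 0],
    [[0, 0, 0], 0]
  ],
  "grip": 1,
  "squeeze": 12
}}

```text
time: 4.5
position: [0.4714, -0.3249, 0.1448]
tool_rot: [2.903, 1.199, -0.0]
ft_force: [-1.3, -2.0, 2.5]
grip_width: 0.159
```

>>> {"name": "carry_out", "arguments": {
  "motion": [
    [[0.004, 0.004, 0], 0],
    [[0.008, 0.008, 0], 0],
    [[0.012, 0.012, 0], 0],
    [[0.016, 0.016, 0], 0],
    [[0.02, 0.02, 0], 0],
    [[0.024, 0.024, 0], 0],
    [[0.028, 0.028, 0], 0],
    [[0.032, 0.032, 0], 0],
    [[0.035, 0.035, 0], 0],
    [[0.037, 0.037, 0], 0],
    [[0.038, 0.038, 0], 0],
    [[0.039, 0.039, 0], 0],
    [[0.039, 0.039, 0], 0],
    [[0.039, 0.039, 0], 0]
  ]
}}

```text
time: 5.9
position: [0.5032, -0.2932, 0.1447]
tool_rot: [2.905, 1.188, -0.019]
ft_force: [-15.1, -13.1, 9.5]
grip_width: 0.159
```

>>> {"name": "carry_out", "arguments": {
  "motion": [
    [[-0.006, -0.006, 0], 0],
    [[-0.006, -0.006, 0], 0]
  ]
}}

```text
time: 6.1
position: [0.5029, -0.2935, 0.1447]
tool_rot: [2.904, 1.196, -0.003]
ft_force: [-5.1, -5.9, 5.7]
grip_width: 0.159
```

>>> {"name": "carry_out", "arguments": {
  "motion": [
    [[0, 0, 0], 0],
    [[0, 0, 0], 0],
    [[0, 0, 0], 0],
    [[0, 0, 0.02], 0],
    [[0, 0, 0.05], 0],
    [[-0.02, 0.03, 0.1], 0],
    [[-0.05, 0.07, 0.14], 0],
    [[-0.06, 0.11, 0.14], 0],
    [[-0.06, 0.15, 0.14], 0.1],
    [[-0.06, 0.18, 0.14], 0.2],
    [[-0.06, 0.18, 0.14], 0.2]
  ],
  "grip": 0.2
}}

```text
time: 7.2
position: [0.445, -0.1044, 0.2846]
tool_rot: [-2.757, -1.501, -0.003]
ft_force: [0.6, -0.2, -0.5]
grip_width: 0.4
```

```bash
python3 - <<'E'
from bench import eyes
import numpy as np
for n in("top","side"): np.savez(f"{n}1.npz",**eyes.get_image(n))
from fit import *
fit([.4525,-.311],-45.2,50,['top1.npz','side1.npz'])
E
python3 ov.py .4525 -.311 -45.2 50 2 X1.npz
```

```text
top1.npz meas [417.83673469 233.13265306] 98 pred [417.96336305 232.76057385] 136.6875
side1.npz meas [343.63636364 306.98636364] 220 pred [343.9293504  306.24105026] 263.625
shift3 [-0.00059867 -0.00020648 -0.0027397 ] res [-0.00041538 -0.04094392 -0.0388021   0.0095072 ]
shift xy [-0.00104663 -0.00073392] [-0.40081257  0.00600236  0.03825324  0.50868187]
[[ 0.48773171 -0.34647854  0.125     ]
 [ 0.50706913 -0.29499262  0.15930037]
 [ 0.5020869  -0.28997549  0.16772686]]
```

View pics/ov2.png

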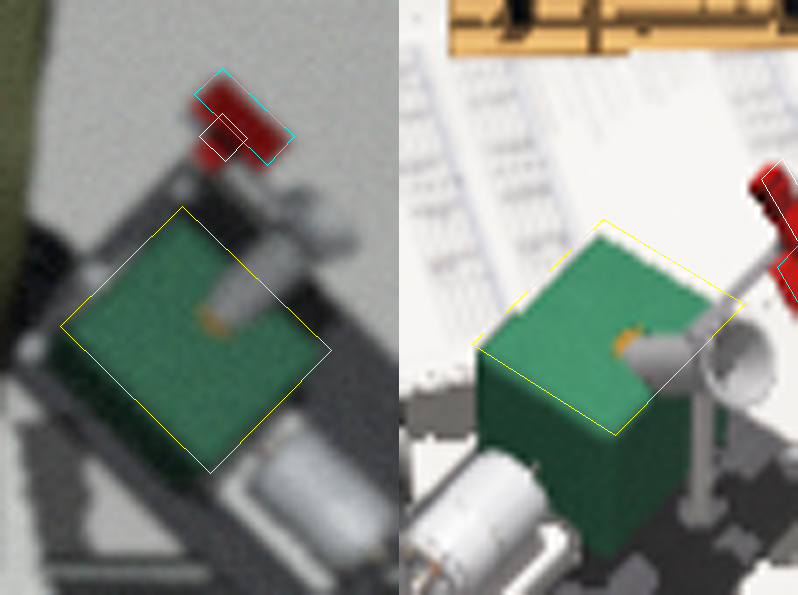

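Run:
```python
from h import *
np.set_printoptions(precision=4,suppress=True)
T,S=V("top1.npz"),V("side1.npz");U,G=unit(np.array([.4525,-.311]),np.radians(-45.2))
th=np.linspace(0,2*np.pi,40)
ims=[]
for v,x0,y0 in((T,410,222),(S,315,295)):
    k=10;im=cv2.resize(v.im[y0:y0+55,x0:x0+39],None,fx=k,fy=k,interpolation=cv2.INTER_CUBIC)
    for r,c in((.019,(0,255,255)),(.015,(255,255,0))):
        p=(v.proj(G(np.c_[r*np.cos(th),r*np.sin(th),0*th]))-[x0,y0]+.5)*k;cv2.polylines(im,[p.round().astype(np.int32)],True,c,1)
    ims.append(im)
cv2.imwrite("pics/ov3.png",np.hstack(ims))
```

```text
(no output)
```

View pics/ov3.png

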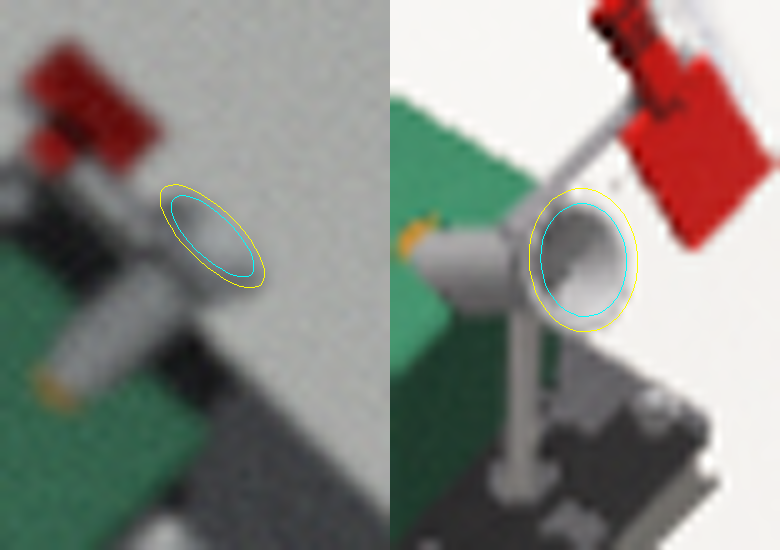

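>>> {"name": "carry_out", "arguments": {
  "motion": [
    [[0.0335, -0.2075, -0.04], -0.2],
    [[0.0335, -0.2075, -0.04], -0.2],
    [[0.0335, -0.2075, -0.04], -0.2],
    [[0.0335, -0.2075, -0.04], -0.2],
    [[0.0335, -0.2075, -0.04], -0.2],
    [[0.0335, -0.2075, -0.04], -0.2],
    [[0.0335, -0.2075, -0.07], -0.2],
    [[0.0335, -0.2075, -0.1], -0.2],
    [[0.0335, -0.2075, -0.12], -0.2],
    [[0.0335, -0.2075, -0.134], -0.2],
    [[0.0335, -0.2075, -0.134], -0.2],
    [[0.0335, -0.2075, -0.134], -0.2]
  ],
  "grip": 1
}}

```text
time: 8.5
position: [0.4786, -0.3188, 0.1514]
tool_rot: [2.903, 1.2, 0.001]
ft_force: [-0.8, 0.8, 0.2]
grip_width: 0.009
```

>>> {"name": "carry_out", "arguments": {
  "motion": [
    [[0.003, 0.003, 0], 0],
    [[0.005, 0.005, 0], 0],
    [[0.007, 0.007, 0], 0],
    [[0.009, 0.009, 0], 0],
    [[0.011, 0.011, 0], 0],
    [[0.013, 0.013, 0], 0],
    [[0.015, 0.015, 0], 0],
    [[0.015, 0.015, 0], 0]
  ]
}}

```text
time: 9.3
position: [0.4917, -0.3053, 0.1506]
tool_rot: [2.903, 1.198, -0.004]
ft_force: [-4.1, -2.6, 1.0]
grip_width: 0.004
```

>>> {"name": "carry_out", "arguments": {
  "motion": [
    [[0.001, 0.001, 0], 0],
    [[0.002, 0.002, 0], 0],
    [[0.003, 0.003, 0], 0],
    [[0.004, 0.004, 0], 0],
    [[0.005, 0.005, 0], 0],
    [[0.006, 0.006, 0], 0]
  ]
}}

```text
time: 9.9
position: [0.4921, -0.3048, 0.1507]
tool_rot: [2.905, 1.189, -0.018]
ft_force: [-16.0, -11.1, 5.8]
grip_width: 0.002
```

>>> {"name": "carry_out", "arguments": {
  "motion": [
    [[-0.01, -0.01, 0], 0],
    [[-0.012, -0.012, 0.04], 0],
    [[-0.012, -0.012, 0.08], 0.05],
    [[0.019, 0.2625, 0.08], 0.735],
    [[0.019, 0.2625, 0.08], 0.735],
    [[0.019, 0.2625, 0.08], 0.735],
    [[0.019, 0.2625, 0.08], 0.735],
    [[0.019, 0.2625, 0.08], 0.735],
    [[0.019, 0.2625, 0.08], 0.735],
    [[0.019, 0.2625, 0.08], 0.735],
    [[0.019, 0.2625, 0.04], 0.735],
    [[0.019, 0.2625, 0.0], 0.735],
    [[0.019, 0.2625, 0.0], 0.735],
    [[0.019, 0.2625, 0.0], 0.735]
  ],
  "grip": 0
}}

```text
time: 11.3
position: [0.5181, -0.036, 0.1511]
tool_rot: [-2.279, -2.162, 0.001]
ft_force: [-0.5, -0.4, -0.3]
grip_width: 0.501
```

Run:
```python
from bench import eyes,get_state
import numpy as np,cv2
d=eyes.get_image("side");np.savez("side2.npz",**d)
s=get_state();print(s["position"],s["tool_rot"])
cv2.imwrite("pics/g1.png",cv2.resize(d["pixels"][190:300,265:405],None,fx=5,fy=5,interpolation=cv2.INTER_CUBIC))
```

```text
[ 0.51921609 -0.03597142  0.15229049] [2.27841785 2.16104858 0.00285686]
```

View pics/g1.png

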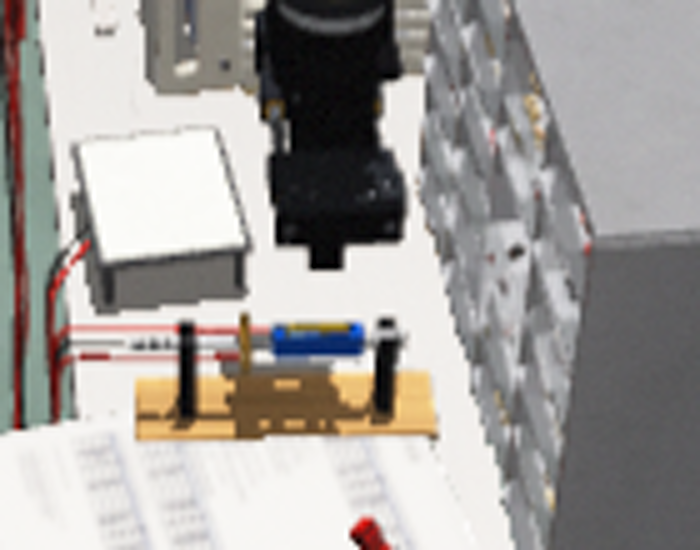

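>>> {"name": "carry_out", "arguments": {
  "motion": [
    [[-0.002, -0.001, -0.04], 0],
    [[-0.002, -0.001, -0.065], 0],
    [[-0.002, -0.001, -0.085], 0],
    [[-0.002, -0.001, -0.098], 0],
    [[-0.002, -0.001, -0.104], 0],
    [[-0.002, -0.001, -0.104], 0],
    [[-0.002, -0.001, -0.104], 0]
  ]
}}

```text
time: 12.05
position: [0.5173, -0.0365, 0.0478]
tool_rot: [2.277, 2.162, 0.003]
ft_force: [0.5, -0.4, 0.3]
grip_width: 0.5
```

>>> {"name": "carry_out", "arguments": {
  "motion": [
    [[0, 0, 0], 0],
    [[0, 0, 0], 0],
    [[0, 0, 0], 0],
    [[0, 0, 0], 0],
    [[0, 0, 0], 0],
    [[0, 0, 0], 0],
    [[0, 0, 0], 0]
  ],
  "grip": 1,
  "squeeze": 5
}}

```text
time: 12.75
position: [0.5162, -0.0364, 0.0467]
tool_rot: [-2.278, -2.163, -0.0]
ft_force: [0.5, 0.0, 1.1]
grip_width: 0.161
```

>>> {"name": "carry_out", "arguments": {
  "motion": [
    [[0, 0, 0.008], 0],
    [[-0.001, 0, 0.015], 0],
    [[-0.003, 0, 0.022], 0],
    [[-0.005, 0, 0.029], 0],
    [[-0.008, 0, 0.036], 0],
    [[-0.011, 0, 0.042], 0],
    [[-0.014, 0, 0.047], 0],
    [[-0.017, 0, 0.051], 0],
    [[-0.02, 0, 0.055], 0],
    [[-0.02, 0, 0.055], 0]
  ],
  "squeeze": 3
}}

```text
time: 13.75
position: [0.4959, -0.0362, 0.102]
tool_rot: [-2.278, -2.163, -0.001]
ft_force: [0.8, 1.6, -0.8]
grip_width: 0.161
```

```bash
cat > look.py <<'E'
import sys
from bench import eyes
import numpy as np,cv2
from h import V,pts
n,k=sys.argv[1],sys.argv[2];x0,y0,x1,y1=map(int,sys.argv[3:7])
d=eyes.get_image(n);np.savez(f"{n}{k}.npz",**d)
f=min(790/(x1-x0),590/(y1-y0));cv2.imwrite(f"pics/{n}{k}.png",cv2.resize(d["pixels"][y0:y1,x0:x1],None,fx=f,fy=f,interpolation=cv2.INTER_CUBIC));print(f)
E
python3 look.py side 3 265 190 405 300
```

```text
5.363636363636363
```

View pics/side3.png

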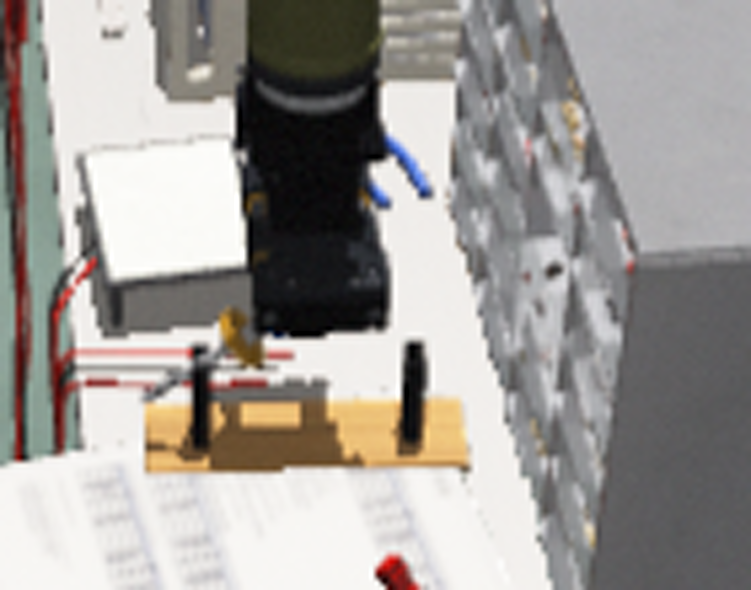

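>>> {"name": "carry_out", "arguments": {
  "motion": [
    [[0, 0, 0], 0],
    [[0, 0, 0], 0],
    [[0, 0, 0.03], 0],
    [[0, 0, 0.07], 0],
    [[0, 0, 0.11], 0],
    [[0, 0, 0.15], 0],
    [[0, -0.04, 0.15], -0.1],
    [[0.01, -0.08, 0.15], -0.2],
    [[0.02, -0.12, 0.15], -0.3],
    [[0.03, -0.16, 0.15], -0.4],
    [[0.04, -0.2, 0.15], -0.5],
    [[0.05, -0.24, 0.15], -0.6],
    [[0.06, -0.28, 0.15], -0.68],
    [[0.069, -0.32, 0.15], -0.733],
    [[0.075, -0.36, 0.15], -0.733],
    [[0.08, -0.39, 0.15], -0.733],
    [[0.08, -0.397, 0.15], -0.733],
    [[0.08, -0.397, 0.15], -0.733],
    [[0.08, -0.397, 0.15], -0.733]
  ],
  "squeeze": 35
}}

```text
time: 15.7
position: [0.5764, -0.4323, 0.2511]
tool_rot: [-2.9, -1.204, -0.0]
ft_force: [-0.7, 0.2, -2.1]
grip_width: 0.156
```

```bash
python3 look.py side 4 305 230 405 330; python3 look.py top 4 400 210 475 270
python3 - <<'E'
from bench import get_state
s=get_state();print(s["position"],s["tool_rot"],s["grip_width"])
import cv2,numpy as np
a=cv2.imread("pics/side4.png");b=cv2.imread("pics/top4.png")
h=440;f=lambda i:cv2.resize(i,(396,int(i.shape[0]*396/i.shape[1])))
a,b=f(a),f(b);H=max(len(a),len(b));p=lambda i:np.vstack([i,np.zeros((H-len(i),396,3),np.uint8)])
cv2.imwrite("pics/m4.png",np.hstack([p(a),p(b)]))
E
```

```text
5.9
9.833333333333334
[ 0.57699541 -0.43149596  0.25170115] [-2.89985713e+00 -1.20623773e+00 -1.64806452e-03] 0.15930755772842917
```

View pics/m4.png

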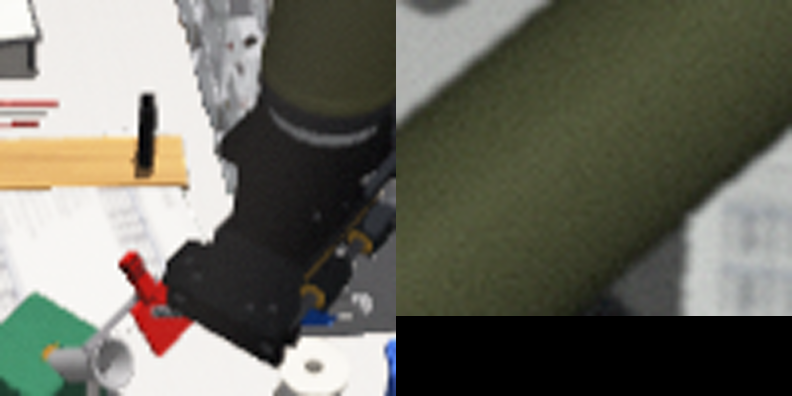

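Run:
```python
from h import *
np.set_printoptions(precision=4,suppress=True)
S=V("side4.npz");ax=np.array([.705,-.71])
Hd=np.array([.577,-.4315,.2707])
for t in(35,40,45):
  for g in(-5,0,5):
    d=np.r_[ax*np.cos(np.radians(t)),np.sin(np.radians(t))];print(t,g,S.proj(Hd-(.125+g/1e3)*d)[0],S.proj(Hd-(.085+g/1e3)*d)[0])
im=S.im[300:318,335:360];print(cv2.cvtColor(im,cv2.COLOR_BGR2GRAY))
```

```text
35 -5 [343.572  305.1924] [354.7107 305.3553]
35 0 [342.2182 305.1727] [353.2876 305.3345]
35 5 [340.8728 305.153 ] [351.8735 305.3138]
40 -5 [345.4262 308.5094] [355.9622 307.6238]
40 0 [344.1466 308.6169] [354.6153 307.737 ]
40 5 [342.8751 308.7238] [353.2771 307.8495]
45 -5 [347.5074 311.794 ] [357.3748 309.8727]
45 0 [346.3097 312.0272] [356.1128 310.1184]
45 5 [345.1197 312.2589] [354.8592 310.3625]
[[246 241  64  36  47  68  72  81 117 159 161  28  36  36  37  39  38  41
   44  50  50  41  40  39  38]
 [246 244 216  43  48  72  75  75  85 121  99  35  32  36  37  37  39  39
   42  40  41  40  39  40  39]
 [246 246 244 216  47  61  76  75  76  83  78  66  40  31  33  32  37  36
   40  38  41  37  41  37  40]
 [246 246 246 241  83  52  69  75  75  73  75  74  43  28  32  33  32  34
   38  41  40  39  40  37  40]
 [246 246 244 205  88  50  56  74  67  75  78  73  38  34  47  41  34  31
   33  39  38  39  38  38  38]
 [246 245 225 155  85  51  49  60  56  65  80  75  38  34  45  52  46  33
   32  36  37  38  40  38  39]
 [245 226 177 150 101  82  51  55  68  70  71  69  39  31  31 
[... 498 characters left out ...]
77  75  78  77  76  75  80  79  77  80
  109 154  58  31  32  30  31]
 [245 245 238 233 191  61  77  76  78  78  76  76  82  77  79  77  82 135
  224 232 209 102  29  32  30]
 [240 242 206 237 231 118  69  77  79  78  79  78  80  80  79  81 133 226
  242 242 240 218 155  56  30]
 [236 241 231 242 241 220 123  80  76  79  77  76  77  77  83 136 226 242
  241 241 242 240 231 212 154]
 [208 233 242 241 241 239 176  65  77  76  76  78  78  77 105 197 241 241
  241 241 242 242 241 241 232]
 [142 197 232 241 241 241 227 122  72  75  77  78  80 105 190 236 241 241
  241 241 242 242 242 242 242]
 [107 139 201 241 242 242 240 216  61  78  77  80 104 193 235 242 242 241
  241 242 242 242 242 242 242]]
```

>>> {"name": "carry_out", "arguments": {
  "motion": [
    [[-0.008, 0.007, -0.03], 0],
    [[-0.008, 0.007, -0.05], 0],
    [[-0.008, 0.007, -0.05], 0],
    [[-0.0134, 0.0124, -0.0564], 0],
    [[-0.0188, 0.0178, -0.0628], 0],
    [[-0.0215, 0.0205, -0.066], 0],
    [[-0.0242, 0.0232, -0.0692], 0],
    [[-0.0269, 0.0259, -0.0724], 0],
    [[-0.0296, 0.0286, -0.0756], 0],
    [[-0.0323, 0.0313, -0.0788], 0],
    [[-0.035, 0.034, -0.082], 0],
    [[-0.035, 0.034, -0.082], 0]
  ],
  "squeeze": 15
}}

```text
time: 17.0
position: [0.5404, -0.399, 0.1689]
tool_rot: [-2.901, -1.203, 0.001]
ft_force: [0.2, -0.0, -1.7]
grip_width: 0.16
```

>>> {"name": "carry_out", "arguments": {
  "motion": [
    [[-0.0027, 0.0027, -0.0032], 0],
    [[-0.0054, 0.0054, -0.0064], 0],
    [[-0.0081, 0.0081, -0.0096], 0],
    [[-0.0108, 0.0108, -0.0128], 0],
    [[-0.0135, 0.0135, -0.016], 0],
    [[-0.0162, 0.0162, -0.0193], 0],
    [[-0.0189, 0.019, -0.0225], 0],
    [[-0.0216, 0.0217, -0.0257], 0],
    [[-0.0243, 0.0244, -0.0289], 0],
    [[-0.027, 0.0271, -0.0321], 0],
    [[-0.027, 0.0271, -0.0321], 0]
  ]
}}

```text
time: 18.1
position: [0.516, -0.374, 0.1394]
tool_rot: [2.897, 1.201, 0.006]
ft_force: [3.0, -2.9, 2.1]
grip_width: 0.16
```

>>> {"name": "carry_out", "arguments": {
  "motion": [
    [[-0.0005, 0.0005, -0.0006], 0],
    [[-0.001, 0.001, -0.0012], 0],
    [[-0.0016, 0.0016, -0.002], 0],
    [[-0.0022, 0.0022, -0.0026], 0],
    [[-0.0027, 0.0027, -0.0032], 0],
    [[-0.0027, 0.0027, -0.0032], 0]
  ],
  "squeeze": 30
}}

```text
time: 18.7
position: [0.5159, -0.3739, 0.1394]
tool_rot: [2.89, 1.198, 0.012]
ft_force: [6.0, -6.9, 12.9]
grip_width: 0.158
```

```bash
python3 look.py side 5 300 270 370 340
```

```text
8.428571428571429
```

View pics/side5.png

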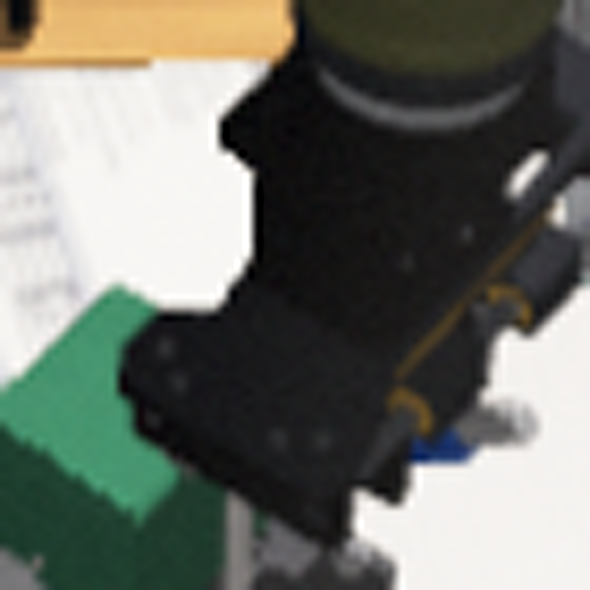

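Run:
```python
from h import *
np.set_printoptions(precision=3,suppress=True)
S=V("side5.npz")
for m in([.487,-.3465,.123],[.487,-.3465,.125]):
  for e in(0,3,6): print(m,e,S.proj(np.array(m)+(.108+e/1e3)*np.array([.54,-.544,.643])))
print(cv2.cvtColor(S.im[312:328,352:370],cv2.COLOR_BGR2GRAY))
```

```text
[0.487, -0.3465, 0.123] 0 [[361.015 319.448]]
[0.487, -0.3465, 0.123] 3 [[361.833 319.403]]
[0.487, -0.3465, 0.123] 6 [[362.654 319.358]]
[0.487, -0.3465, 0.125] 0 [[361.075 318.938]]
[0.487, -0.3465, 0.125] 3 [[361.894 318.892]]
[0.487, -0.3465, 0.125] 6 [[362.716 318.846]]
[[ 33  35  36  32  34  61 165 242 242 242 242 241 242 242 242 241 241 242]
 [ 35  33  35  34  33  73 196 242 241 242 242 241 241 242 242 242 242 242]
 [ 36  35  33  34  34  75 211 242 241 241 242 241 241 242 242 241 242 241]
 [ 35  34  37  34  34  76 211 241 241 241 242 242 241 242 242 242 242 242]
 [ 34  32  32  31  65 179 234 242 242 241 242 242 241 242 243 243 242 241]
 [ 35  34  28  35  79 190 211 209 207 227 233 242 241 242 242 242 242 242]
 [ 35  34  34  50  83 124 134 176 178 206 193 231 242 242 243 243 243 242]
 [ 31  34  54  78  86  86  93 129 141 182 172 202 242 242 241 242 242 242]
 [ 35  51  86  93  95  94  93  96 108 171 171 184 237 242 243 242 242 242]
 [ 40  56  82  96  95  94  95  96 101 141 171 197 240 242 242 243 243 242]
 [ 44  52  59  88  92 125 125 131 158 164 193 233 243 242 242 242 242 242]
 [ 47  50  53  75 148 226 226 227 231 232 234 242 242 242 242 242 243 242]
 [ 79  82  88 146 230 242 242 242 242 243 242 242 242 242 243 242 243 243]
 [220 221 222 230 242 242 242 243 242 243 242 242 242 242 243 243 243 242]
 [242 243 242 242 241 242 242 242 243 243 242 242 242 243 242 242 243 242]
 [243 242 243 242 242 242 242 242 242 242 243 242 242 242 242 242 243 242]]
```

>>> {"name": "carry_out", "arguments": {
  "motion": [
    [[0, 0, 0], 0],
    [[0, 0, 0], 0],
    [[-0.001, 0.001, -0.001], 0],
    [[-0.002, 0.002, -0.002], 0],
    [[-0.002, 0.002, -0.002], 0],
    [[-0.002, 0.002, -0.002], 0]
  ],
  "squeeze": 10
}}

```text
time: 19.35
position: [0.5134, -0.3714, 0.1366]
tool_rot: [2.892, 1.199, 0.01]
ft_force: [5.1, -6.6, 10.3]
grip_width: 0.16
```

Run:
```python
from bench import eyes
import cv2
d=eyes.get_image("side")
print(cv2.cvtColor(d["pixels"][312:328,352:370],cv2.COLOR_BGR2GRAY))
```

```text
[[ 35  34  33  35  80 212 242 241 241 241 242 242 241 242 241 241 242 242]
 [ 33  34  38  34  93 235 242 241 241 241 242 241 241 242 242 242 241 242]
 [ 34  34  34  32 101 242 241 242 241 241 241 242 241 241 242 242 241 242]
 [ 38  33  32  33 103 241 241 242 241 242 242 241 241 242 242 242 242 241]
 [ 33  35  35  65 185 242 242 242 241 242 242 242 241 242 243 242 242 242]
 [ 34  32  44 108 189 211 211 214 229 227 238 242 241 241 243 242 242 241]
 [ 32  36  57  97 123 133 176 178 196 201 205 231 242 241 243 243 242 242]
 [ 35  56  77  85  96 150 129 137 180 178 172 203 243 242 242 243 241 242]
 [ 42  72  90  92  99 129  92 100 140 170 170 184 237 242 242 243 243 242]
 [ 46  60  83  96  94  96  96  95 101 139 170 199 239 242 243 243 243 242]
 [ 47  51  59  89  95 126 125 127 125 139 204 234 243 242 242 242 243 242]
 [ 49  48  51  76 151 226 226 227 226 227 235 242 242 242 242 242 243 243]
 [ 81  81  90 146 229 242 242 242 242 242 242 241 242 242 242 242 242 243]
 [222 222 223 230 243 242 243 242 243 242 242 242 242 242 242 242 242 242]
 [243 242 242 242 242 242 242 242 243 242 243 242 242 242 243 242 243 243]
 [243 242 242 242 242 241 242 242 242 243 242 242 242 243 242 243 242 243]]
```

>>> {"name": "carry_out", "arguments": {
  "motion": [
    [[0.004, -0.002, 0.005], 0],
    [[0.004, -0.002, 0.005], 0],
    [[0.004, -0.002, 0.005], 0],
    [[0.008, -0.007, 0.0098], 0],
    [[0.0134, -0.0128, 0.0162], 0],
    [[0.0188, -0.0186, 0.0226], 0],
    [[0.0242, -0.0242, 0.0288], 0],
    [[0.0296, -0.0296, 0.035], 0],
    [[0.035, -0.035, 0.041], 0],
    [[0.0371, -0.0371, 0.0437], 0],
    [[0.0371, -0.0371, 0.0437], 0]
  ],
  "squeeze": 25
}}

```text
time: 20.5
position: [0.5469, -0.4053, 0.1765]
tool_rot: [2.902, 1.203, 0.0]
ft_force: [0.2, 0.3, -0.8]
grip_width: 0.162
```

Run:
```python
from h import *
T,S=V("top0.npz"),V("side0.npz")
m=T.mask((105,120,60),(125,255,255),(400,125,500,205));c=max(cv2.findContours(m,0,2)[0],key=cv2.contourArea);print(cv2.approxPolyDP(c,2,True)[:,0].tolist())
m=S.mask((105,120,60),(125,255,255),(395,300,490,400));c=max(cv2.findContours(m,0,2)[0],key=cv2.contourArea);print(cv2.approxPolyDP(c,2,True)[:,0].tolist())
for a in([413,138],[414,180],[414,186]):
  for b in([403,317],[455,314]): print(a,b,tri(T,a,S,b))
```

```text
[[417, 137], [413, 168], [415, 182], [476, 187], [486, 185], [487, 141]]
[[451, 314], [403, 316], [402, 340], [409, 370], [412, 367], [415, 378], [413, 388], [416, 397], [442, 396], [463, 372], [473, 373]]
[413, 138] [403, 317] (array([ 0.75159146, -0.31210663,  0.09963144]), np.float64(0.12564768626478925))
[413, 138] [455, 314] (array([ 0.84206927, -0.31999415,  0.06757775]), np.float64(0.014433712669649061))
[414, 180] [403, 317] (array([ 0.69532471, -0.31630172,  0.07426957]), np.float64(0.0019894724816974805))
[414, 180] [455, 314] (array([ 0.76974659, -0.33187474,  0.07409528]), np.float64(0.14043223613639796))
[414, 186] [403, 317] (array([ 0.68646243, -0.31690139,  0.07247225]), np.float64(0.015933656808447525))
[414, 186] [455, 314] (array([ 0.75875704, -0.33354107,  0.07697285]), np.float64(0.15835270149613379))
```

>>> {"name": "carry_out", "arguments": {
  "motion": [
    [[0, 0, 0], 0],
    [[0.0036, -0.0036, -0.0076], 0],
    [[0.0075, -0.0075, -0.0145], 0],
    [[0.0111, -0.0112, -0.021], 0],
    [[0.014, -0.0142, -0.0285], 0],
    [[0.017, -0.0172, -0.0358], 0],
    [[0.0196, -0.0198, -0.0446], 0],
    [[0.0215, -0.0216, -0.0528], 0],
    [[0.0228, -0.023, -0.0611], 0],
    [[0.0237, -0.0239, -0.0696], 0],
    [[0.024, -0.0242, -0.074], 0],
    [[0.0241, -0.0243, -0.0779], 0],
    [[0.0241, -0.0243, -0.0779], 0],
    [[0.0241, -0.0243, -0.0779], 0]
  ],
  "squeeze": 6
}}

```text
time: 21.9
position: [0.5708, -0.4291, 0.0983]
tool_rot: [2.902, 1.203, 0.001]
ft_force: [-0.2, 0.1, -1.6]
grip_width: 0.159
```

>>> {"name": "carry_out", "arguments": {
  "motion": [
    [[0, 0, 0], 0],
    [[0, 0, 0], 0],
    [[0, 0, 0], 0]
  ],
  "squeeze": 40
}}

```text
time: 22.2
position: [0.5708, -0.4291, 0.0983]
tool_rot: [2.902, 1.203, 0.001]
ft_force: [0.2, -0.6, -1.4]
grip_width: 0.161
```

```bash
python3 look.py side 7 310 240 420 350
```

```text
5.363636363636363
```

View pics/side7.png

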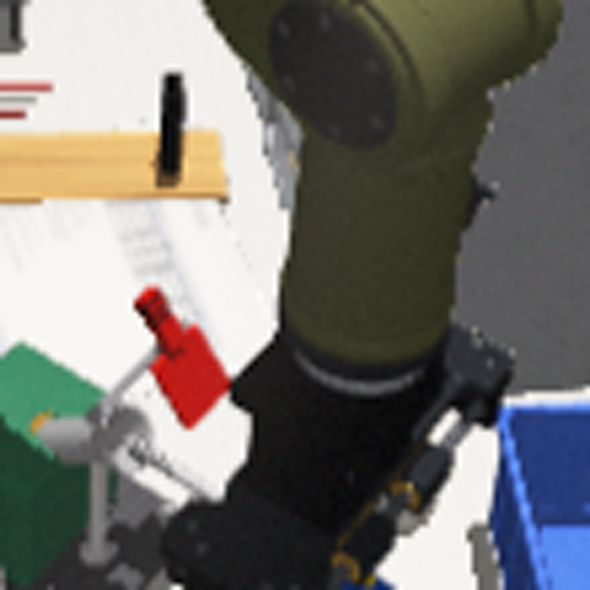

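Run:
```python
from h import *
np.set_printoptions(precision=2,suppress=True)
S=V("side7.npz");Hd=np.array([.5708,-.4291,.1173])
for t in(-8,-4,0,4,8,12):
    d=np.r_[np.array([.705,-.71])*np.cos(np.radians(t)),np.sin(np.radians(t))]
    print(t,[S.proj(Hd-s*d)[0] for s in(.06,.08,.1,.122)])
print(cv2.cvtColor(S.im[316:340,330:352],cv2.COLOR_BGR2GRAY))
```

```text
-8 [array([351.63, 330.84]), array([345.56, 326.45]), array([339.55, 322.11]), array([333.02, 317.39])]
-4 [array([351.4 , 331.74]), array([345.26, 327.66]), array([339.21, 323.63]), array([332.64, 319.25])]
0 [array([351.25, 332.7 ]), array([345.09, 328.94]), array([339.02, 325.24]), array([332.44, 321.22])]
4 [array([351.2 , 333.71]), array([345.04, 330.29]), array([338.98, 326.92]), array([332.42, 323.27])]
8 [array([351.24, 334.77]), array([345.11, 331.69]), array([339.08, 328.67]), array([332.57, 325.4 ])]
12 [array([351.37, 335.86]), array([345.29, 333.15]), array([339.33, 330.48]), array([332.89, 327.61])]
[[162 100 114  99 122 144 198 232 241 242 241 228 122  73  77  75  78  77
  104 189 235 242]
 [122  88  90  99 101 107 141 201 241 242 241 241 216  59  77  77  76 103
  189 236 242 242]
 [ 85  91  95  99 103 108 122 173 231 242 242 242 238 119  66  77 103 191
  235 242 242 242]
 [ 92  95  98 101 105 122 133 156 213 242 242 242 240 219 123 105 189 236
  242 242 243 242]
 [ 97 100  99 103 123 135 144 155 197 242 242 242 242 241 225 223 234 242
  242 242 242 242]
 [ 99 100 103 
[... 1053 characters left out ...]
3 232 242 243 239 171 139 115
  138 194 207 164]
 [ 61  63  97 100  97 102  99  98  97 102 124 166 205 240 190  87  85  61
   64 102 114  76]
 [ 86  84  97  99 102  99  98  97 101 105 150 187 174 177  79  32  32  31
   33  36  30  31]
 [ 71  98  97 101  99  98  98  94  75 107 131 152 122  60  31  32  29  32
   29  31  33  30]
 [ 83  97 100 100  96  96  93  67  52  78  98  80  48  34  32  32  32  32
   31  30  32  30]
 [ 97  69  72  74  96  93  66  47  50  56  86  53  33  34  33  46  43  32
   31  30  30  28]
 [ 67  47  44  48  69  68  46  45  46  49  57  35  33  30  33  48  43  29
   28  30  30  27]
 [ 45  47  46  45  45  49  47  45  49  45  37  31  32  31  33  38  35  33
   30  30  29  31]]
```

>>> {"name": "carry_out", "arguments": {
  "motion": [
    [[0.006, -0.006, 0.001], 0],
    [[0.013, -0.013, 0.001], 0],
    [[0.021, -0.021, 0.001], 0],
    [[0.028, -0.028, 0.001], 0],
    [[0.028, -0.028, 0.001], 0],
    [[0.028, -0.028, 0.025], 0],
    [[0.028, -0.028, 0.055], 0],
    [[0.028, -0.028, 0.085], 0],
    [[0.02, -0.028, 0.115], 0],
    [[0, -0.02, 0.14], 0],
    [[-0.025, -0.01, 0.155], 0],
    [[-0.05, 0.01, 0.16], 0],
    [[-0.065, 0.035, 0.16], 0],
    [[-0.07, 0.065, 0.16], 0],
    [[-0.075, 0.095, 0.16], 0],
    [[-0.08, 0.13, 0.16], -0.04],
    [[-0.082, 0.165, 0.16], -0.09],
    [[-0.084, 0.2, 0.16], -0.14],
    [[-0.086, 0.235, 0.16], -0.19],
    [[-0.088, 0.265, 0.16], -0.24]
  ]
}}

```text
time: 24.25
position: [0.4821, -0.1621, 0.2582]
tool_rot: [-3.025, -0.845, -0.002]
ft_force: [0.7, -0.3, -2.2]
grip_width: 0.16
```

>>> {"name": "carry_out", "arguments": {
  "motion": [
    [[-0.002, 0.035, 0], -0.05],
    [[-0.003, 0.07, 0], -0.1],
    [[-0.004, 0.105, 0], -0.14],
    [[-0.006, 0.14, 0], -0.17],
    [[-0.0075, 0.17, 0], -0.185],
    [[-0.0085, 0.19, 0], -0.191],
    [[-0.0085, 0.2, -0.01], -0.191],
    [[-0.0085, 0.2036, -0.03], -0.191],
    [[-0.0085, 0.2036, -0.055], -0.191],
    [[-0.0085, 0.2036, -0.08], -0.191],
    [[-0.0085, 0.2036, -0.105], -0.191],
    [[-0.0085, 0.2036, -0.125], -0.191],
    [[-0.0085, 0.2036, -0.1345], -0.191],
    [[-0.0085, 0.2036, -0.1345], -0.191],
    [[-0.0085, 0.2036, -0.1345], -0.191],
    [[-0.0085, 0.2036, -0.1345], -0.191],
    [[-0.0085, 0.2036, -0.1345], -0.191]
  ]
}}

```text
time: 25.95
position: [0.4749, 0.0397, 0.1246]
tool_rot: [-3.092, -0.555, -0.003]
ft_force: [-0.2, 0.8, -1.7]
grip_width: 0.157
```

Run:
```python
from bench import eyes,get_state
from h import *
np.set_printoptions(precision=4,suppress=True)
for n in("top","side"): np.savez(f"{n}8.npz",**eyes.get_image(n))
s=get_state();print(s["position"],s["tool_rot"],s["grip_width"],s["ft_force"])
a=2*np.arctan2(s["tool_rot"][1],s["tool_rot"][0]);psi=a-np.pi/2;print("psi",np.degrees(psi))
Hd=s["position"]+[0,0,.019]
T,S=V("top8.npz"),V("side8.npz")
for t in(-6,0,6):
    d=np.r_[np.array([np.cos(psi),np.sin(psi)])*np.cos(np.radians(t)),np.sin(np.radians(t))]
    for nm,v in(("T",T),("S",S)):print(t,nm,[v.proj(Hd-x*d)[0] for x in(.04,.08,.122)])
# difference of side view vs. first view around the rod for segmentation
S0=V("side0.npz");df=cv2.absdiff(S.im,S0.im).max(2)
p=S.proj(Hd-.122*np.r_[np.cos(psi),np.sin(psi),0])[0].astype(int);print(p)
x,y=p;print(df[y-10:y+24,x-8:x+14])
```

```text
[0.4746 0.0397 0.1242] [-3.0919 -0.5549 -0.0021] 0.1597348907885805 [ 0.6134  0.2177 -0.6639]
psi -429.65030643432266
-6 T [array([279.6638, 252.0277]), array([265.8912, 256.6224]), array([251.2809, 261.4964])]
-6 S [array([306.6191, 217.1794]), array([301.3172, 209.6251]), array([295.915, 201.928])]
0 T [array([279.72  , 252.3058]), array([266.0933, 257.1495]), array([251.735 , 262.2534])]
0 S [array([306.5905, 218.13  ]), array([301.2804, 211.5228]), array([295.8895, 204.8151])]
6 T [array([279.9244, 252.5292]), array([266.5901, 257.5642]), array([252.6333, 262.8343])]
6 S [array([306.6211, 219.1508]), array([301.3579, 213.5492]), array([296.032, 207.881])]
[295 204]
[[  1   2   1   1   1   2   2   7  58 103 126 125 120  98  95  88  85 100
  122 130 121 124]
 [  1   2   1   1   1   1   2   7  59 105 120 122 128  96 118 190  85 101
  122 129 125 130]
 [  1   1   1   1   1   1   0   5  59 106 122 127 118  95 112 157  88 101
  123 124 122 125]
 [  2   2   2   0   1   0   1   6  60 108 123 124 122  99  99  94  89 104
  124 120 125 120]
 [  1   0   1   1   1   1   1   5  57 102 127 125 
[... 2040 characters left out ...]
6 202 202 203 203 205 211 213
  218 222 231 220]
 [  2  21 240 242 243 242 239 238 218 200 204 184 104  66  76 215 220 221
  222 222 230 232]
 [  1   4 147 239 236 230 237 235 198  95  20  19  10   6  11 132 223 220
  221 225 237 240]
 [  0   2  21 144 236 230 241 210 106  11   0   1   0   1   1  16  75 182
  213 187 244 239]
 [  1   1   1  19 140 237 240 200  76   1   1   0   1   0   1   0   7  19
   22  33 242 240]
 [  1   1   1   2  21 239 233 182  77   1   0   0   0   1   0   0   0   1
    0   5 238 241]
 [  1   1   0   1   4 141 209 114  39   1   0   1   0   0   0   0   0   1
    0   5 239 240]
 [  0   0   1   0   2  15  20  14   6   0   1   0   1   1   0   0   1   1
    1   5 239 242]]
```

Run:
```python
from h import *
T,T0=V("top8.npz"),V("top0.npz");g=cv2.cvtColor(T.im,cv2.COLOR_BGR2GRAY);df=cv2.absdiff(T.im,T0.im).max(2)
print((g[244:284:1,240:296:2]//10))
m=T.mask((18,120,60),(35,255,255),(240,230,320,290));print("yellow/brass",pts(m).tolist()[:60])
```

```text
[[17 17 17 ...  6  5  5]
 [17 17 17 ...  6  6  6]
 [17 17 17 ...  6  5  5]
 ...
 [22 21 21 ...  6  6  5]
 [22 21 22 ...  6  6  6]
 [22 21 22 ...  6  6  6]]
yellow/brass [[315, 232], [314, 253], [317, 253], [312, 255], [316, 256], [317, 256], [317, 258], [315, 259], [318, 259], [315, 274], [314, 277], [317, 277], [313, 278], [315, 278]]
```

Run:
```python
from h import *
import sys
T=V("top8.npz");g=cv2.cvtColor(T.im,cv2.COLOR_BGR2GRAY)
for y in range(244,290): print(y,''.join(' .:-=+*#%@'[9-int(v)*10//256] for v in g[y,228:300]))
```

```text
244 ----------------------------------=*#%%%##############################%%
245 ------------------------:---------=*#%%##############################%%%
246 -------------:--------------------=*#%%%###############################%
247 ----------------------------------=+#%#################################%
248 ----------------------------------=+#%%%#############################%#%
249 -----------------------====++++=+=++#%%#%#############################%%
250 -------========+====================*#%%###############################%
251 ------=++=========-------::::::::::-+#%%##############################%#
252 -----=+=--:::::::::................:=#%%#############################%#%
253 -----==-...........................:=*%%##############################%%
254 -----==-...........................:=*%%#%#############################%
255 -----==-...........................:=*################################%%
256 -----==-..........................::=*##################################
257 -----==-.......................::--=+#%#################################
258 -----==-..........
[... 1741 characters left out ...]
#######
281 ------==-............................-*%%###############################
282 --::--==:...........................:-*%%###############################
283 --::--==-....................:::::::-=*%%%##############################
284 ---:--==-:..::::::::---------=======+*##%%##############################
285 -:----=+=--========++++++++******#####%%%%##############################
286 ------=++++****#########################%%##############################
287 -:--:--===++*#################**###*##%%%###############################
288 ::::::-----=****++++****++++*****++**##%%###############################
289 -------:-:-=++==--======----==+++===+*##%###############################
```

>>> {"name": "carry_out", "arguments": {
  "motion": [
    [[0, 0, 0], 0.14],
    [[0, 0, 0], 0.28],
    [[0, 0, 0], 0.42],
    [[0, 0, 0], 0.54],
    [[0, 0, 0], 0.6],
    [[0, 0, 0], 0.6],
    [[0, 0, 0], 0.6]
  ]
}}

```text
time: 26.75
position: [0.4743, 0.0397, 0.1238]
tool_rot: [-2.791, -1.442, -0.001]
ft_force: [0.0, 0.6, -1.8]
grip_width: 0.159
```

Run:
```python
from bench import eyes,get_state
from h import *
np.set_printoptions(precision=2,suppress=True)
np.savez("side9.npz",**eyes.get_image("side"));np.savez("top9.npz",**eyes.get_image("top"))
s=get_state();a=2*np.arctan2(s["tool_rot"][1],s["tool_rot"][0]);psi=a-np.pi/2;print(np.degrees(psi))
Hd=s["position"]+[0,0,.019];S=V("side9.npz");T=V("top9.npz")
for t in(-6,-3,0,3,6):
    d=np.r_[np.array([np.cos(psi),np.sin(psi)])*np.cos(np.radians(t)),np.sin(np.radians(t))];print(t,[S.proj(Hd-x*d)[0] for x in(.06,.08,.1,.118)],T.proj(Hd-.118*d)[0])
g=cv2.cvtColor(S.im,cv2.COLOR_BGR2GRAY)
for y in range(192,238): print(y,''.join(' .:-=+*#%@'[9-int(v)*10//256] for v in g[y,265:325]))
```

```text
-395.3412015700534
-6 [array([296.11, 218.06]), array([290.89, 215.75]), array([285.71, 213.44]), array([281.08, 211.38])] [267.49 281.3 ]
-3 [array([296.06, 218.78]), array([290.83, 216.71]), array([285.65, 214.64]), array([281.02, 212.8 ])] [267.64 281.68]
0 [array([296.05, 219.52]), array([290.83, 217.68]), array([285.66, 215.87]), array([281.05, 214.24])] [267.86 281.96]
3 [array([296.09, 220.27]), array([290.89, 218.68]), array([285.75, 217.11]), array([281.16, 215.71])] [268.15 282.14]
6 [array([296.16, 221.02]), array([291.  , 219.69]), array([285.9 , 218.37]), array([281.35, 217.19])] [268.5  282.23]
192 *%%%#==+          .       .-+*@@@@@@@@@@@@@@@@@@@@@@@@@@@@@@
193 #%%%#==*                   :+*@@@@@@@@@@@@@@@@@@@@@@@@@@@@@%
194 %%%%#=-=           .  ..   .+*@@@@@@@@@@@@@@@@@@@@@@@@@@@@@@
195 %#%%#=--.         .-.::.    :*#*%@@@@@@@@@@@@@@@@@@@@@@@@@@@
196 ##%%*+--.         .+=+=.    .+*++*@@@@@@@@@@@@@@@@@@@@@@@@@@
197 %##%*=--.          ....     .+++=+@@@@@@@@@@@@@@@@@@@@@@@@@%
198 %#%#===+:                   .+++=+@@@@@@@@@@@@@@@@@@@@@@@@%%
199 %*%*=-==-                
[... 1796 characters left out ...]
+##*=====-.   .+.             -#@@@@@@@@%%@@@@@@%%####%%=  
228 =+%#*=====-.  --*-                -#@@@@@@%%@@@@@%%%%%%%#*: 
229 ==#*+=====-: .++*=                  .-#@@@@@@@@@@%%%%%%%##=.
230 -=%*+======-  ++*+                    .:-#@@@@@@@#%%%%%%#+-.
231 -=%*+======-  ++*+.                       -#@@@@#--#%%%%#+=-
232 ==%**=======  :+++:                        .-##@*...:-#%*-+*
233 -=%**-=====+  .++*-                           .-*    ..-...-
234 -=%#*=-====+  .+**=                             +.     .   .
235 -=%#*---===*   +*#+.                            -:          
236 -=%##---====.  *#*+.                          ..=-          
237 -=#%#-----=-. .#*+*-                         :==+*:
```

>>> {"name": "carry_out", "arguments": {
  "motion": [
    [[0, 0, 0], -0.14],
    [[0, 0, 0], -0.28],
    [[0, 0, 0], -0.42],
    [[0, 0, 0], -0.54],
    [[0, 0, 0], -0.6],
    [[0, 0, 0], -0.6],
    [[0, 0, 0], -0.6],
    [[0, 0, 0], -0.6],
    [[0, 0, 0], -0.6],
    [[0, 0, 0], -0.6],
    [[0, 0, 0], -0.6]
  ]
}}

```text
time: 27.95
position: [0.4742, 0.0396, 0.1236]
tool_rot: [3.092, 0.555, 0.0]
ft_force: [-0.3, 0.1, -2.0]
grip_width: 0.163
```

Run:
```python
from bench import eyes,get_state,ticket
from h import *
np.savez("top10.npz",**eyes.get_image("top"));np.savez("side10.npz",**eyes.get_image("side"))
from fit import *
fit([.4525,-.311],-45.2,50,['top10.npz','side10.npz'])
g=cv2.cvtColor(V("top10.npz").im,cv2.COLOR_BGR2GRAY)
for y in range(254,266): print(y,''.join(' .:-=+*#%@'[9-int(v)*10//256] for v in g[y,228:268]))
s=get_state();print(s["time"],s["position"],s["grip_width"],np.abs(s["qd"]).max())
ticket.close_job()
```

```text
top10.npz meas [417.84848485 233.17171717] 99 pred [417.96336305 232.76057385] 136.6875
side10.npz meas [343.63636364 306.98636364] 220 pred [343.9293504  306.24105026] 263.625
shift3 [-0.00065708 -0.00023292 -0.00272087] res [-0.00021175 -0.02087188 -0.01978005  0.00484646]
shift xy [-0.00110196 -0.00075674] [-0.39785661  0.02575168  0.05674561  0.50058982]
254 ---:-==-...........................:=*%#
255 --:--==-...........................:=*%#
256 -----==-...........................:=*%#
257 -----==-.......................:::--+#%%
258 ---:-==-.....................::-====+#%%
259 -----==-...................:--===++=+#%%
260 -----==-.................:-=+++===--=*%%
261 -----=+-:................-=++==--:::-*%%
262 -----==-:................-==--::....-*##
263 ---:--=-:................::::.......-*##
264 ------==:...........................-+#%
265 ------=-:...........................-+##
28.05 [0.47412171 0.03960047 0.12358961] 0.15388656083290056 0.0022128194278402784
the job is handed in; nothing more can be done
```

The job is done and handed in at about 28 s, with the gauge rod still held by its handle over the reading plate.

**What I did**
- **Cover:** I pinched the red tab and slid it to its stop. A second push at about 19 N moved the cover no further.
- **Tilting the rod:** The arm can only turn about the vertical. So I tilted the rod by lifting it over the front post of its rest with a light grip, which left it at about 39–40°.
- **Reading:** I pushed the rod in until it stopped. The fingers slid about 4 mm along the handle, but the rod's tail stayed put, so I took it as seated on its collar. I then drew it out.
- **Levelling:** I levelled the rod on the lower rim of the mouth as it came out, and it was never released.

**Last checks**
- **Cover:** in the final images it sits within about 1 mm of fully open and had not moved since I left it.
- **Rod level:** I measured it level to about 1° in the side view, just before the last turn back to the final pose.
- **Tip:** it is near the plate's centre and, by calculation, about 10 cm above it.
- **Hold:** the grip opening matches the 14 mm handle, the arm is still, and the wrist force shows only the rod's weight.

**Checks that disagreed or could not be made**
- The cover first measured about 3 mm off its closed position, so its travel came out at about 46 mm instead of 50. The stop and the final position agree with fully open.
- The gripper hid the collar, so I judged seating from the hard stop and the tail position, which was within 0–3 mm of expected.
- In the final pose the side camera cannot see the tip, so only the top view confirms where it is.
- I did not look at the yellow stripe directly; nothing rolled the rod in the grip.

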